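Find and flag the loose heel clamp

ROBOT

A 6-joint arm with a two-finger parallel gripper is mounted at the origin on the work surface. World frame = base frame: x ahead of the robot, y to its left, z up, the work surface at z = 0. Lengths are in mm, angles in rad, forces in N, time in s.
With the tool pointing down it reaches from about 375 to 975 mm from the base axis. Payload 3.8 kg.
Tool frame: the origin (TCP) lies midway between the tips of the shut fingers; the grasp point (between the pads) lies behind it (robot.tcp_to_grasp is the z of the grasp point in the tool frame, in mm); z points along the fingers, y is the line along which they close (so a half turn about z gives the same grasp; the last joint's range is limited). The gripper opens to 85 mm and grips with 20 to 120 N. Pads are 22 mm wide; open, the fingers measure 114 mm over their backs; the gripper's body (76 mm by 85 mm) begins 54 mm behind the grasp point. The pads swing forward as they close: fully open they stand 13 mm farther back than shut.
Start: joints at [-1.155, 0.264, 1.604, -0, 1.274, -0.037], TCP at [295.296, -606.974, 231.28] pointing down, gripper open.
Joint ranges: [-2.63, 2.63], [-0.94, 2.18], [0.31, 2.57], [-1.31, 4.45], [0, 2.66], [-2.55, 2.55]. Speed limits (rad/s): [2.57, 2.57, 3.14, 3.14, 3.14, 3.14].

INTERFACE

Orientations are given as a unit quaternion [x, y, z, w].
In Python, from workcell import robot gives the robot as it stands.
- The arm moves only by the tool carry_out, never from a script. Its argument "commands" is a list of rows, each a list of 3 entries, a list of its own where there are three numbers: the shift along the tool's x, y, z in units of 30 mm (1.0 is 30 mm), then the turn, a rotation vector about the tool's x, y, z in units of 5 degrees (1.0 is 5 degrees), then the opening, from 0 (shut) to 1 (fully open). A call has 1 to 20 rows; each row shifts and turns the commanded pose from where the row before left it, along the tool's axes as they then stand; what a row does not reach is not made up. A row lasts 1/8 s, in which the tool goes at most 62.5 mm and 10.7 degrees, less where a joint would pass 70% of its speed; a pose out of reach is approached as far as the arm can. A call is refused whole if a number of a shift passes 1 or a number of a turn 1, either way. A call with a gripper value outside its range is refused whole. The fingers move at their own pace and stop on an object; the grip force is fixed at half the most. Time passes only in rows, so rows that do not move let the fingers close. It gives the time, the measured TCP pose, the force, the opening and the grip force at its end, in the units of the state.
- robot.get_obs(): the state, without advancing time (a new reading comes with each control period).
- robot.grab_frame(name): name is "side" or "top"; returns the picture (384x512x3 uint8, red, green, blue); there is no depth.
- robot.get_calibration(name): a dict with "intrinsics" (3x3 intrinsics, pixels), "rvec" (rotation vector, rad) and "tvec" (3), from world to camera coordinates, as OpenCV has them. Camera axes: x right, y down, z forward; pixel columns grow to the right and rows downward; lengths in mm; the calibration is good to about 2 mm. A picture is of the moment at which its call begins. get_calibration takes no time and is no camera call.
- robot.finish_job(): hands the job in; it is judged then, once.
The state is a dict: "time_s": time; "joint_positions": joint angles; "qvel": joint speeds; "joint_torque": joint torques, N m; "ee_pos": TCP position; "ee_rot": TCP orientation; "contact_force": force on the tool from outside, world axes, zero at the start; "ft_torque": the same for the moment, N m; "gripper_width": finger opening in mm; "grasp_force": force on a finger pad.
Only numpy, scipy, OpenCV 4.12 (cv2) and the standard library are available. Lean on these libraries where they do the work, as an engineer would, in place of code of your own. Each camera call takes 0.05 s, during which the arm holds its last target. There are 200 camera calls.

TASK

One of the two heel clamps on the cobbler's bench has a loose wing nut; the other is tight. Find the loose one by giving the wing nuts a short twist of about twenty degrees, leaving the one that gives where you turned it and not forcing the one that holds; then stand the wooden marker peg upright on the bench close beside the loose clamp, within a hand's breadth of its foot, and let go.

Things in the scene. Friction and masses are not known exactly. Their poses are not given: they have to be found in the camera images.
- wings_a (a point): Grip point of the steel wing nut of one heel clamp, on its vertical turning axis, 70 mm above the bench; z up. The nut is an upright bar, 56 mm long (along x), 12 mm thick (along y), from 56 to 80 mm above the bench, with an ear at each end up to 87 mm. The 44 mm wide dark steel plate below it has its top at 46 mm. Either clamp may stand on the left; only twisting shows which nut is loose.
- nut_a (a joint): Angle (rad) of that wing nut in its clamp: 0 at the start, positive counterclockwise seen from above. It stays where it is left and turns up to 1.6 either way. A loose nut turns at about 0.06 N m; a tight one holds against 4 N m, so fingers closed lightly on it (15 N) are pushed apart or slip instead.
- wings_b (a point): The same point on the other clamp's wing nut; same sizes and axes, the clamps look alike. Below the steel plate each clamp has a black shoe heel (about 60 mm across) and a round iron foot, 90 mm in diameter, 12 mm thick, centred on the nut's axis and fixed to the bench.
- nut_b (a joint): Angle (rad) of the other wing nut, counted in the same way.
- marker: Loose marker peg of turned pale wood, 60 g, 80 mm tall, starting upright on the bench between the clamps. Origin at the centre of its underside, z up. Its foot is a disc 40 mm in diameter and 10 mm thick; above it (from 14 to 74 mm) is a straight round shaft 20 mm in diameter, to be gripped at about 55 mm.

How it is judged (in metres and radians):
On the way:
1. a wing nut has given way and turned by at least 8 degrees, with the marker not yet moved (distance of marker from where it was at the start of the episode below 0.03 m and (value of joint any of nut_a, nut_b above 0.14 rad or value of joint any of nut_a, nut_b below -0.14 rad)), for 0.2 s.
At the end, for the whole second after the job is handed in: The loose wing nut is left turned at least 8 degrees from where it was, the tight one less than 8 degrees; the marker stands upright (within 8 degrees) and still on the bench itself, its centre within 150 mm of the loose nut's axis, released (((horizontal distance between marker and wings_a below 0.15 m and (value of joint nut_a above 0.14 rad or value of joint nut_a below -0.14 rad) and value of joint nut_b between -0.14 and 0.14 rad) or (horizontal distance between marker and wings_b below 0.15 m and (value of joint nut_b above 0.14 rad or value of joint nut_b below -0.14 rad) and value of joint nut_a between -0.14 and 0.14 rad)) and angle between marker's own z axis and vertical below 0.15 rad and height (world z) of marker below 0.008 m and linear speed of marker below 0.02 m/s); the robot touches nothing.
It also fails if it takes over 64 s, if anything falls off the work surface, if the arm or the gripper's body presses on something with over 40 N, if the wrist force passes 120 N, or if a joint passes its speed limit or range.

## Working session

There is one attempt and no reset: what is moved stays moved. The work goes in short steps, Python scripts to look and compute and a tool call to move; the robot and the scene stay as the last step left them, time stands still between calls to the robot, and variables do not carry over. Pictures are saved under pics/ and viewed, at most 10 in all, crops included, and the job is handed in when it is done.

Besides the shell and the picture viewer there is one more tool, called after "Call:" by a JSON object that holds its "op" and its "data", one argument or row to a line. carry_out: Moves the arm, as the interface text tells. Its arguments: {"type":"object","properties":{"commands":{"type":"array"}},"required":["commands"]}

```bash
mkdir -p pics; ls; python3 - <<'E'
from workcell import robot
import cv2
for n in("top","side"):
    cv2.imwrite(f"pics/{n}0.png",cv2.cvtColor(robot.grab_frame(n),cv2.COLOR_RGB2BGR))
    print(robot.get_calibration(n))
print(robot.get_obs(),robot.tcp_to_grasp)
E
```

```text
pics
{'intrinsics': array([[351.43619231,   0.        , 255.56074569],
       [  0.        , 351.43619231, 187.24255078],
       [  0.        ,   0.        ,   1.        ]]), 'rvec': array([ 2.12180402, -2.15706406,  0.15426657]), 'tvec': array([ 25.49205734, 556.13717174, 756.29511735])}
{'intrinsics': array([[383.01746632,   0.        , 252.9141543 ],
       [  0.        , 383.01746632, 186.83374011],
       [  0.        ,   0.        ,   1.        ]]), 'rvec': array([ 2.04960962, -0.1817334 ,  0.09984002]), 'tvec': array([-540.85658897,  116.44135934,  680.85177544])}
{'time_s': 0.1, 'joint_positions': array([-1.15492615e+00,  2.64686769e-01,  1.60527638e+00,  4.68913712e-06,
        1.27370902e+00, -3.69138996e-02]), 'qvel': array([ 0.0006547 ,  0.00025591, -0.0026084 ,  0.00092064,  0.0011034 ,
       -0.00218457]), 'joint_torque': array([ 6.79843615e-04, -5.16705322e+01, -3.68590379e+01, -6.82872314e-05,
        6.27639267e-03, -4.44943240e-06]), 'ee_pos': array([ 295.0082755 , -606.3617705 ,  230.05946721]), 'ee_rot': array([ 9.74482218e-01,  2.24462306e-01, -1.93634048e-04, -1.02157332e-03]), 'contact_force': array([-0.40619199,  0.92850089, -0.07849385]), 'ft_torque': array([-0.00284571, -0.01224842,  0.01994305]), 'grasp_force': 0.0, 'gripper_width': 85.32062601200269} -18.700000000000003
```

View pics/top0.png

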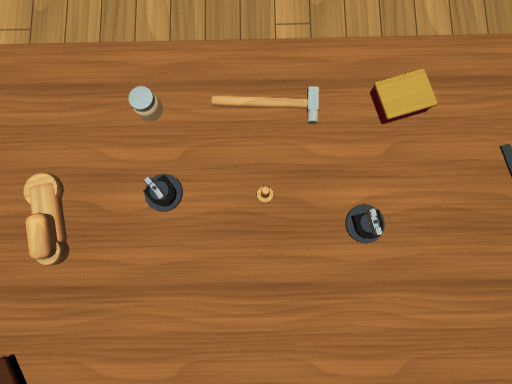

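View pics/side0.png

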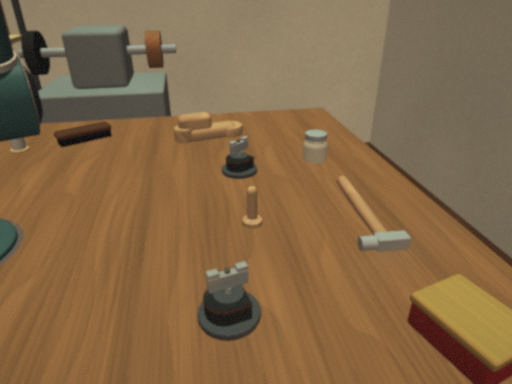

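The top view shows clamp 1 at about (163,192) with its nut at (154,188), clamp 2 at (365,224) with its nut at (376,222), and the peg at (265,194). The side view shows the same three: nuts at (239,146) and (228,277), peg at (252,207).

```bash
cat > h.py <<'E'
import numpy as np,cv2
from workcell import robot
def ray(n,p,z):
    c=robot.get_calibration(n);R=cv2.Rodrigues(c["rvec"])[0];C=-R.T@c["tvec"]
    d=R.T@np.linalg.inv(c["intrinsics"])@np.array([*p,1.]);return C+d*(z-C[2])/d[2]
def blobs(n,im,box,lo,hi):
    x0,y0,x1,y1=box;h=cv2.cvtColor(im[y0:y1,x0:x1],cv2.COLOR_RGB2HSV)
    m=cv2.inRange(h,lo,hi)
    cs,_=cv2.findContours(m,0,2,offset=(x0,y0));return max(cs,key=cv2.contourArea)
def cen(c): m=cv2.moments(c);return m["m10"]/m["m00"],m["m01"]/m["m00"]
E
python3 - <<'E'
from h import *
t=robot.grab_frame("top")
for box in((140,165,190,215),(340,200,390,250)):
    c=blobs("top",t,box,(0,0,110),(180,70,255));(p,s,a)=cv2.minAreaRect(c)
    q=cv2.boxPoints((p,s,a));e=[q[i]-q[i-1] for i in(0,1)];v=max(e,key=np.linalg.norm)/2
    A,B=ray("top",np.array(p)+v,80),ray("top",np.array(p)-v,80)
    d=A-B;print("nut",p,s,ray("top",p,80)[:2],"len",np.linalg.norm(d),"yaw",np.degrees(np.arctan2(d[1],d[0]))%180)
    f=blobs("top",t,box,(0,0,0),(180,255,75));f=cv2.convexHull(np.vstack([f]))
    print("foot",ray("top",cv2.fitEllipse(f)[0],12)[:2],cv2.fitEllipse(f))
p=cv2.fitEllipse(blobs("top",t,(250,180,280,210),(10,60,170),(30,200,255)))
print("peg",p,ray("top",p[0],10)[:2])
s=robot.grab_frame("side")
for box in((225,130,255,162),(200,255,255,297)):
    print("side nut",ray("side",cen(blobs("side",s,box,(0,0,110),(180,70,255))),70))
v=np.hstack([cv2.resize(t[165:215,140:190],(400,400),interpolation=2),cv2.resize(t[200:250,340:390],(400,400),interpolation=2)])
cv2.imwrite("pics/z.png",v[...,::-1])
E
```

```text
nut (153.3934326171875, 187.17213439941406) (25.095230102539062, 5.761660099029541) [554.67155155 237.6442477 ] len 56.08977484759637 yaw 40.07609707252358
foot [553.36861871 234.79112926] ((163.11090087890625, 192.04115295410156), (36.46413040161133, 38.16773223876953), 89.14614868164062)
nut (375.146484375, 221.3980712890625) (27.482999801635742, 6.376958847045898) [ 472.93775097 -236.91315592] len 57.501091152168144 yaw 12.757804897742279
foot [ 472.35924058 -234.28610469] ((364.4013366699219, 223.26492309570312), (37.35197448730469, 38.997703552246094), 118.08351135253906)
peg ((264.4629211425781, 194.0448760986328), (15.32040786743164, 16.359851837158203), 101.66805267333984) [544.81109724  -4.20861   ]
side nut [560.97688188 270.24324917  70.        ]
side nut [ 471.20390789 -223.03077873   70.        ]
```

View pics/z.png

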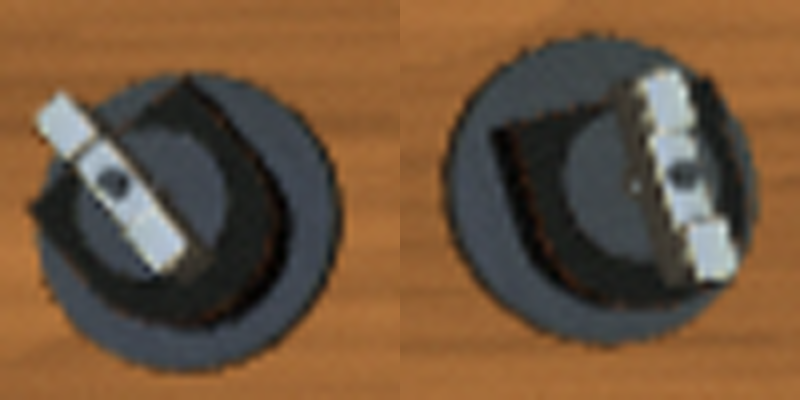

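```bash
cat >> h.py <<'E'
from scipy.spatial.transform import Rotation as Ro
def go(x,y,z,yaw):
    o=robot.get_obs();R=Ro.from_quat(o["ee_rot"]).as_matrix()
    y0=np.degrees(np.arctan2(R[1,0],R[0,0]));dy=(yaw-y0+90)%180-90
    R2=Ro.from_euler("z",dy,degrees=True).as_matrix()@R
    print("t",o["time_s"],"yaw now",y0,"q6",o["joint_positions"][5],"tilt",R[2])
    print("turn z units",-dy/5,"then shift units",R2.T@(np.array([x,y,z])-o["ee_pos"])/30)
E
python3 - <<'E'
from h import *
for h,a,b,o,f in(((113,182),(62,115),(160,250),(140,165),(163.1,192)),((285,175),(267,97),(312,250),(340,200),(364.4,223.3))):
    g=lambda p,z:ray("top",np.array(p)/8-.5+.5/8+np.array(o),z)[:2]
    d=g(a,87)-g(b,87);print(g(h,80),np.degrees(np.arctan2(d[1],d[0])),np.linalg.norm(d))
go(473,-235,120,15)
E
```

```text
[554.35249432 236.99638885] 36.421835848991385 46.16126995303245
[ 472.85287316 -236.99449338] 12.742687182774985 41.32185195034789
t 0.2 yaw now 25.94201254196671 q6 -0.03688479178465747 tilt [ 5.76153203e-05 -1.51836862e-03 -9.99998846e-01]
turn z units 2.1884025083933407 then shift units [  8.93311919 -10.4222604    3.69564595]
```

Call:
{"op": "carry_out", "data": {
  "commands": [
    [[0, 0, 0], [0, 0, 0.9], 1],
    [[0, 0, 0], [0, 0, 0.9], 1],
    [[0, 0, 0], [0, 0, 0.8], 1],
    [[0.75, -0.87, 0], [0, 0, 0], 1],
    [[0.75, -0.87, 0], [0, 0, 0], 1],
    [[0.75, -0.87, 0], [0, 0, 0], 1],
    [[0.75, -0.87, 0], [0, 0, 0], 1],
    [[0.75, -0.87, 0.3], [0, 0, 0], 1],
    [[0.75, -0.87, 0.3], [0, 0, 0], 1],
    [[0.75, -0.87, 0.3], [0, 0, 0], 1],
    [[0.75, -0.87, 0.3], [0, 0, 0], 1],
    [[0.75, -0.87, 0.3], [0, 0, 0], 1],
    [[0.75, -0.87, 0.3], [0, 0, 0], 1],
    [[0.75, -0.87, 0.3], [0, 0, 0], 1],
    [[0.75, -0.87, 0.3], [0, 0, 0], 1],
    [[0, 0, 0], [0, 0, 0], 0.6]
  ]
}}

```text
time_s: 2.2
ee_pos: [488.2, -239.1, 158.2]
ee_rot: [0.993, 0.114, -0.001, -0.001]
contact_force: [0.3, -0.0, -0.3]
gripper_width: 69.3
grasp_force: 0.0
```

```bash
python3 - <<'E'
from h import *
go(472.7,-236,53,13)
E
```

```text
t 2.2 yaw now 13.121305650807859 q6 0.8401826760870448 tilt [-0.00144769 -0.00174638 -0.99999743]
turn z units 0.024261130161571033 then shift units [-0.47616329 -0.2112451   3.50728803]
```

Call:
{"op": "carry_out", "data": {
  "commands": [
    [[-0.24, -0.1, 0.4], [0, 0, 0], 0.6],
    [[-0.24, -0.11, 0.6], [0, 0, 0], 0.6],
    [[0, 0, 0.6], [0, 0, 0], 0.6],
    [[0, 0, 0.6], [0, 0, 0], 0.6],
    [[0, 0, 0.6], [0, 0, 0], 0.6],
    [[0, 0, 0.4], [0, 0, 0], 0.6],
    [[0, 0, 0.3], [0, 0, 0], 0.6],
    [[0, 0, 0], [0, 0, 0], 0.6],
    [[0, 0, 0], [0, 0, 0], 0.5]
  ]
}}

```text
time_s: 3.32
ee_pos: [473.4, -238.6, 54.8]
ee_rot: [0.994, 0.113, 0.0, 0.0]
contact_force: [0.5, 0.4, -0.1]
gripper_width: 43.0
grasp_force: 0.0
```

```bash
python3 - <<'E'
from h import *
go(472.7,-236,53,13)
t=robot.grab_frame("side")
cv2.imwrite("pics/s1.png",cv2.resize(t[220:350,150:310],(800,600),interpolation=2)[...,::-1])
E
```

```text
t 3.325 yaw now 12.948061708644776 q6 0.8309637321355093 tilt [ 7.95227772e-04  6.99779732e-04 -9.99999439e-01]
turn z units -0.010387658271045552 then shift units [-0.00306371 -0.08901457  0.06021164]
```

View pics/s1.png

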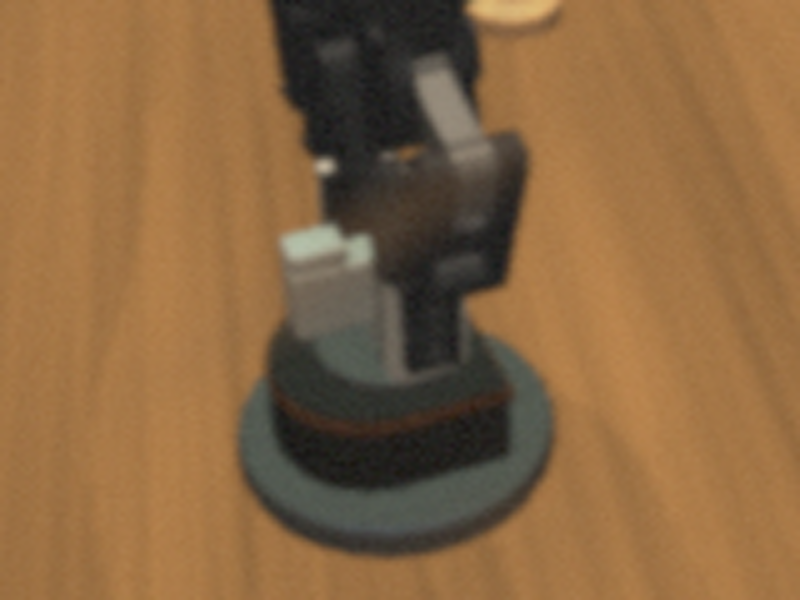

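The near finger (around 430,330 in the crop) stands in front of the nut and clear of the plate, so the fingers straddle it. Next: close gradually and watch the side force.

Call:
{"op": "carry_out", "data": {
  "commands": [
    [[0, -0.09, 0], [0, 0, 0], 0.35],
    [[0, 0, 0], [0, 0, 0], 0.2],
    [[0, 0, 0], [0, 0, 0], 0],
    [[0, 0, 0], [0, 0, 0], 0],
    [[0, 0, 0], [0, 0, 0], 0]
  ]
}}

```text
time_s: 4.0
ee_pos: [472.3, -235.2, 54.8]
ee_rot: [0.994, 0.112, 0.0, -0.0]
contact_force: [-1.8, 3.7, 5.8]
gripper_width: 10.8
grasp_force: 59.3
```

```bash
python3 - <<'E'
from h import *
go(472.7,-236,53,13);o=robot.get_obs();print(o["ft_torque"],o["contact_force"])
E
```

```text
t 4.0 yaw now 12.90359650770309 q6 0.8351064548587259 tilt [ 1.94169110e-04 -9.05448719e-04 -9.99999571e-01]
turn z units -0.01928069845938296 then shift units [0.00782098 0.02828248 0.0589839 ]
[ 0.55833775  0.28726994 -0.24880212] [-1.81203318  3.66661164  5.78652579]
```

Call:
{"op": "carry_out", "data": {
  "commands": [
    [[0, 0, 0], [0, 0, -0.3], 0],
    [[0, 0, 0], [0, 0, -0.3], 0],
    [[0, 0, 0], [0, 0, 0], 0]
  ]
}}

```text
time_s: 4.38
ee_pos: [472.3, -235.2, 54.8]
ee_rot: [0.991, 0.136, 0.0, -0.001]
contact_force: [-2.3, 4.0, 6.2]
gripper_width: 10.9
grasp_force: 75.3
```

```bash
python3 - <<'E'
from h import *
go(472.7,-236,53,13);o=robot.get_obs();print(o["ft_torque"],o["contact_force"],o["gripper_width"])
E
```

```text
t 4.375 yaw now 15.67524846326969 q6 0.7852417858775427 tilt [ 9.91472380e-04 -1.63332632e-03 -9.99998175e-01]
turn z units 0.5350496926539392 then shift units [0.00664809 0.02841714 0.06138516]
[ 0.47662796  0.3171244  -1.56825333] [-2.28451569  3.95600601  6.17496221] 10.920133683215022
```

A moment of 1.3 N m built up within 3°, so this nut is tight. I'm backing off and releasing it.

Call:
{"op": "carry_out", "data": {
  "commands": [
    [[0, 0, 0], [0, 0, 0.3], 0],
    [[0, 0, 0], [0, 0, 0.3], 0],
    [[0, 0, 0], [0, 0, 0], 0.3],
    [[0, 0, 0], [0, 0, 0], 0.6],
    [[0, 0, 0], [0, 0, 0], 0.6],
    [[0, 0, -0.5], [0, 0, 0], 0.6],
    [[0, 0, -1], [0, 0, 0], 0.6],
    [[0, 0, -1], [0, 0, 0], 0.6],
    [[0, 0, -1], [0, 0, 0], 0.6],
    [[0, 0, -0.5], [0, 0, 0], 0.6],
    [[0, 0, 0], [0, 0, 0], 0.6]
  ]
}}

```text
time_s: 5.75
ee_pos: [473.2, -236.3, 176.0]
ee_rot: [0.994, 0.113, 0.001, 0.001]
contact_force: [0.8, -0.2, -0.0]
gripper_width: 51.3
grasp_force: 0.0
```

```bash
python3 - <<'E'
from h import *
go(554,236,170,38)
E
```

```text
t 5.75 yaw now 12.947608609296921 q6 0.8346596541881648 tilt [ 0.00250258  0.00231289 -0.99999419]
turn z units -5.010478278140615 then shift units [ 11.81397359 -10.74762975   0.20458053]
```

Call:
{"op": "carry_out", "data": {
  "commands": [
    [[0, 0, 0], [0, 0, -1], 0.6],
    [[0, 0, 0], [0, 0, -1], 0.6],
    [[0, 0, 0], [0, 0, -1], 0.6],
    [[0, 0, 0], [0, 0, -1], 0.6],
    [[0, 0, 0], [0, 0, -1], 0.6],
    [[0.84, -0.77, 0], [0, 0, 0], 0.6],
    [[0.84, -0.77, 0], [0, 0, 0], 0.6],
    [[0.84, -0.77, 0], [0, 0, 0], 0.6],
    [[0.84, -0.77, 0], [0, 0, 0], 0.6],
    [[0.84, -0.77, 0], [0, 0, 0], 0.6],
    [[0.84, -0.77, 0], [0, 0, 0], 0.6],
    [[0.84, -0.77, 0], [0, 0, 0], 0.6],
    [[0.84, -0.77, 0], [0, 0, 0], 0.6],
    [[0.84, -0.77, 0], [0, 0, 0], 0.6],
    [[0.84, -0.77, 0], [0, 0, 0], 0.6],
    [[0.84, -0.77, 0], [0, 0, 0], 0.6],
    [[0.84, -0.77, 0], [0, 0, 0], 0.6],
    [[0.84, -0.77, 0], [0, 0, 0], 0.6],
    [[0.84, -0.77, 0], [0, 0, 0], 0.6],
    [[0, 0, 0], [0, 0, 0], 0.6]
  ]
}}

```text
time_s: 8.25
ee_pos: [550.8, 237.9, 172.3]
ee_rot: [0.945, 0.326, -0.001, -0.0]
contact_force: [-0.6, -0.8, 0.0]
gripper_width: 51.3
grasp_force: 0.0
```

```bash
python3 - <<'E'
from h import *
go(554,236,53,38)
E
```

```text
t 8.25 yaw now 38.096214205757164 q6 1.2717580576854242 tilt [-0.00242478 -0.00116457 -0.99999638]
turn z units 0.0192428411514328 then shift units [0.05505442 0.12190299 3.97591361]
```

Call:
{"op": "carry_out", "data": {
  "commands": [
    [[0.05, 0.1, 0.3], [0, 0, 0], 0.6],
    [[0, 0, 0.7], [0, 0, 0], 0.6],
    [[0, 0, 0.7], [0, 0, 0], 0.6],
    [[0, 0, 0.7], [0, 0, 0], 0.6],
    [[0, 0, 0.6], [0, 0, 0], 0.6],
    [[0, 0, 0.5], [0, 0, 0], 0.6],
    [[0, 0, 0.4], [0, 0, 0], 0.6],
    [[0, 0, 0], [0, 0, 0], 0.6],
    [[0, 0, 0], [0, 0, 0], 0.5]
  ]
}}

```text
time_s: 9.38
ee_pos: [555.2, 235.1, 57.9]
ee_rot: [0.946, 0.325, 0.001, -0.0]
contact_force: [0.6, 0.7, -0.6]
gripper_width: 42.7
grasp_force: 0.0
```

```bash
python3 - <<'E'
from h import *
go(554,236,53,38)
E
```

```text
t 9.375 yaw now 37.94949043804841 q6 1.2676777417583887 tilt [ 1.02119078e-03  3.12156971e-04 -9.99999430e-01]
turn z units -0.010101912390319967 then shift units [-0.01187436 -0.04818362  0.16184663]
```

Call:
{"op": "carry_out", "data": {
  "commands": [
    [[0, -0.05, 0.13], [0, 0, 0], 0.35],
    [[0, 0, 0], [0, 0, 0], 0.2],
    [[0, 0, 0], [0, 0, 0], 0],
    [[0, 0, 0], [0, 0, 0], 0],
    [[0, 0, 0], [0, 0, 0], 0]
  ]
}}

```text
time_s: 10.0
ee_pos: [553.5, 236.5, 53.7]
ee_rot: [0.946, 0.325, -0.0, -0.0]
contact_force: [-4.2, 2.4, 4.1]
gripper_width: 11.0
grasp_force: 59.9
```

```bash
python3 - <<'E'
from h import *
go(554,236,53,38);o=robot.get_obs();print(o["ft_torque"],o["contact_force"])
E
```

```text
t 10.0 yaw now 37.93545658343537 q6 1.2700988567693505 tilt [ 1.70898202e-04 -7.56730183e-04 -9.99999699e-01]
turn z units -0.012908683312926428 then shift units [0.00368574 0.02379288 0.02483217]
[ 0.44367849  0.5846323  -0.08789669] [-4.22402989  2.39527483  4.0671773 ]
```

Call:
{"op": "carry_out", "data": {
  "commands": [
    [[0, 0, 0], [0, 0, -0.3], 0],
    [[0, 0, 0], [0, 0, -0.3], 0],
    [[0, 0, 0], [0, 0, 0], 0]
  ]
}}

```text
time_s: 10.38
ee_pos: [553.5, 236.4, 53.7]
ee_rot: [0.937, 0.35, -0.0, -0.0]
contact_force: [-4.9, 4.1, 4.8]
gripper_width: 10.6
grasp_force: 60.1
```

```bash
python3 - <<'E'
from h import *
go(554,236,53,38);o=robot.get_obs();print(o["ft_torque"],o["contact_force"],o["gripper_width"])
E
```

```text
t 10.375 yaw now 41.01673711379533 q6 1.2163546928474795 tilt [ 1.83340800e-04 -6.27438960e-04 -9.99999786e-01]
turn z units 0.6033474227590659 then shift units [0.00380745 0.02117073 0.02439657]
[0.50903964 0.6807342  0.0933174 ] [-4.88550879  4.06002679  4.75498789] 10.614755904809034
```

The moment stayed under 0.2 N m, so this is the loose one. I'll finish the twist, release and rise.

Call:
{"op": "carry_out", "data": {
  "commands": [
    [[0, 0, 0], [0, 0, -0.7], 0],
    [[0, 0, 0], [0, 0, -0.7], 0],
    [[0, 0, 0], [0, 0, -0.7], 0],
    [[0, 0, 0], [0, 0, -0.7], 0],
    [[0, 0, 0], [0, 0, -0.7], 0],
    [[0, 0, 0], [0, 0, 0], 0],
    [[0, 0, 0], [0, 0, 0], 0.3],
    [[0, 0, 0], [0, 0, 0], 0.6],
    [[0, 0, 0], [0, 0, 0], 0.6],
    [[0, 0, -0.5], [0, 0, 0], 0.6],
    [[0, 0, -1], [0, 0, 0], 0.6],
    [[0, 0, -1], [0, 0, 0], 0.6],
    [[0, 0, -1], [0, 0, 0], 0.6],
    [[0, 0, -0.5], [0, 0, -0.8], 0.6],
    [[0, 0, 0], [0, 0, -1], 0.6],
    [[0, 0, 0], [0, 0, -1], 0.6],
    [[0, 0, 0], [0, 0, -1], 0.6],
    [[0, 0, 0], [0, 0, -1], 0.6],
    [[0, 0, 0], [0, 0, -1], 0.6],
    [[0, 0, 0], [0, 0, 0], 0.6]
  ]
}}

```text
time_s: 12.88
ee_pos: [554.1, 236.1, 174.5]
ee_rot: [0.723, 0.691, 0.001, 0.0]
contact_force: [-0.1, -0.7, 0.5]
gripper_width: 51.3
grasp_force: 0.0
```

```bash
python3 - <<'E'
from h import *
t=robot.grab_frame("top");s=robot.grab_frame("side")
cv2.imwrite("pics/m2.png",np.hstack([cv2.resize(t[150:250,120:220],(400,400)),cv2.resize(s[120:240,190:310],(400,400))])[...,::-1])
c=blobs("side",s,(235,180,275,235),(5,60,150),(30,220,255));x,y,w,h=cv2.boundingRect(c);print(x,y,w,h)
# peg shaft axis: two-view check with top-of-peg pixel
print(ray("side",(x+w/2,y+h-7),10))
try:
    p=cv2.fitEllipse(blobs("top",t,(250,180,280,210),(10,60,170),(30,200,255)));print(p,ray("top",p[0],10))
except Exception as e: print(e)
go(545,-4,130,90)
E
```

```text
235 180 28 51
[537.56516804 -22.34492061  10.        ]
((264.477783203125, 193.4934844970703), (15.113125801086426, 27.079139709472656), 90.95004272460938) [546.12149437  -4.26941156  10.        ]
t 12.975 yaw now 87.35179384810293 q6 0.40773221747007743 tilt [ 2.82022927e-04  9.10900053e-04 -9.99999545e-01]
turn z units -0.5296412303794142 then shift units [-8.00116482 -0.30005775  1.46943372]
```

View pics/m2.png

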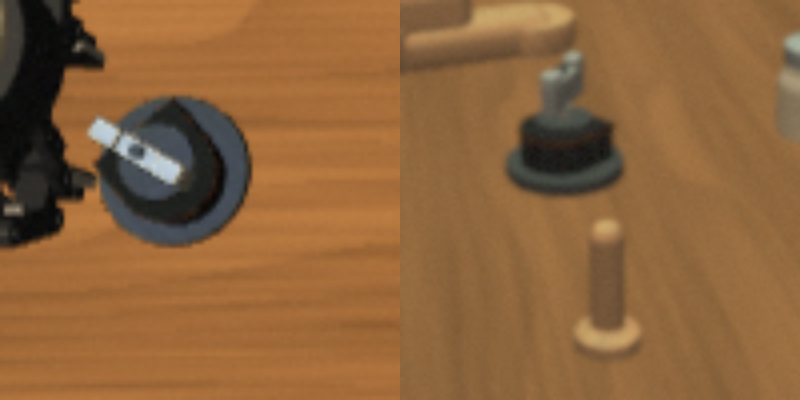

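The nut at (137,155) in the left crop has turned about 20°, and the peg still stands at (607,290) in the right crop. Next, over to the peg.

Call:
{"op": "carry_out", "data": {
  "commands": [
    [[-0.8, -0.03, 0], [0, 0, 0], 0.6],
    [[-0.8, -0.03, 0], [0, 0, 0], 0.6],
    [[-0.8, -0.03, 0], [0, 0, 0], 0.6],
    [[-0.8, -0.03, 0], [0, 0, 0], 0.6],
    [[-0.8, -0.03, 0], [0, 0, 0], 0.6],
    [[-0.8, -0.03, 0], [0, 0, 0], 0.6],
    [[-0.8, -0.03, 0.2], [0, 0, 0], 0.6],
    [[-0.8, -0.03, 0.4], [0, 0, 0], 0.6],
    [[-0.8, 0, 0.4], [0, 0, 0], 0.6],
    [[-0.8, 0, 0.4], [0, 0, 0], 0.6],
    [[0, 0, 0], [0, 0, 0], 0.6],
    [[0, 0, 0], [0, 0, 0], 0.6]
  ]
}}

```text
time_s: 14.48
ee_pos: [535.8, -3.7, 131.8]
ee_rot: [0.723, 0.691, 0.0, 0.0]
contact_force: [-0.5, 0.0, 0.3]
gripper_width: 51.5
grasp_force: 0.0
```

```bash
python3 - <<'E'
from h import *
print(ray("side",(252.1,219.9),10))
go(545,-4,37,87.5)
E
```

```text
[545.8965252   -9.11924189  10.        ]
t 14.475 yaw now 87.36938532991455 q6 -0.007830853347204824 tilt [ 2.28372138e-04  3.50896366e-04 -9.99999912e-01]
turn z units -0.026122934017089962 then shift units [0.00386182 0.30686539 3.15961188]
```

Call:
{"op": "carry_out", "data": {
  "commands": [
    [[-0.03, 0.3, 0], [0, 0, 0], 0.6],
    [[0, 0, 0.3], [0, 0, 0], 0.6],
    [[0, 0, 0.6], [0, 0, 0], 0.6],
    [[0, 0, 0.6], [0, 0, 0], 0.6],
    [[0, 0, 0.6], [0, 0, 0], 0.6],
    [[0, 0, 0.6], [0, 0, 0], 0.6],
    [[0, 0, 0.4], [0, 0, 0], 0.6],
    [[0, 0, 0], [0, 0, 0], 0.6],
    [[0, 0, 0], [0, 0, 0], 0.4],
    [[0, 0, 0], [0, 0, 0], 0.1],
    [[0, 0, 0], [0, 0, 0], 0],
    [[0, 0, 0], [0, 0, 0], 0],
    [[0, 0, 0], [0, 0, 0], 0]
  ]
}}

```text
time_s: 16.1
ee_pos: [545.9, -4.8, 39.4]
ee_rot: [0.723, 0.691, 0.001, 0.001]
contact_force: [0.6, 0.2, 5.7]
gripper_width: 18.5
grasp_force: 59.1
```

```bash
python3 - <<'E'
from h import *
go(550,131,70,87.5)
s=robot.grab_frame("side");cv2.imwrite("pics/g3.png",cv2.resize(s[120:270,170:330],(640,600))[...,::-1])
E
```

```text
t 16.1 yaw now 87.44548477145067 q6 -0.009831491492719058 tilt [-4.71186254e-05  2.19466020e-03 -9.99997591e-01]
turn z units -0.010903045709866888 then shift units [ 4.52888338 -0.05744164 -1.01959224]
```

View pics/g3.png

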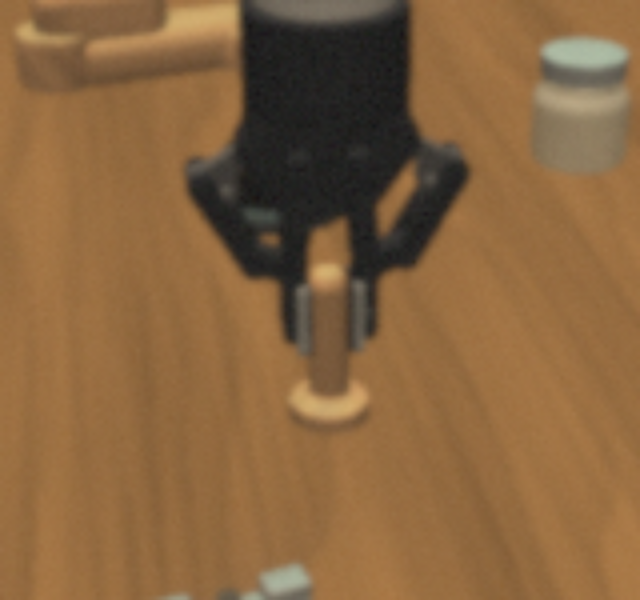

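The peg sits centred between the pads at (328,330). I'll lift it, carry it over and lower it almost to the bench.

Call:
{"op": "carry_out", "data": {
  "commands": [
    [[0, 0, -0.4], [0, 0, 0], 0],
    [[0, 0, -0.6], [0, 0, 0], 0],
    [[0.3, 0, 0], [0, 0, 0], 0],
    [[0.6, 0, 0], [0, 0, 0], 0],
    [[0.7, 0, 0], [0, 0, 0], 0],
    [[0.7, 0, 0], [0, 0, 0], 0],
    [[0.7, 0, 0], [0, 0, 0], 0],
    [[0.7, 0, 0], [0, 0, 0], 0],
    [[0.4, 0, 0], [0, 0, 0], 0],
    [[0.2, 0, 0], [0, 0, 0], 0],
    [[0, 0, 0], [0, 0, 0], 0],
    [[0, 0, 0.4], [0, 0, 0], 0],
    [[0, 0, 0.4], [0, 0, 0], 0],
    [[0, 0, 0.1], [0, 0, 0], 0],
    [[0, 0, 0], [0, 0, 0], 0],
    [[0, 0, 0], [0, 0, 0], 0]
  ]
}}

```text
time_s: 18.15
ee_pos: [550.9, 124.1, 41.6]
ee_rot: [0.723, 0.691, 0.0, 0.0]
contact_force: [-0.1, 0.1, -0.6]
gripper_width: 18.6
grasp_force: 58.6
```

```bash
python3 - <<'E'
from h import *
go(550,125,39.4,87.5);print(robot.get_obs()["contact_force"])
s=robot.grab_frame("side");cv2.imwrite("pics/g4.png",cv2.resize(s[100:250,170:330],(640,600))[...,::-1])
E
```

```text
t 18.15 yaw now 87.43280684836546 q6 0.22223819881051093 tilt [ 1.42696267e-04  5.71888600e-04 -9.99999826e-01]
turn z units -0.013438630326908197 then shift units [ 0.02912477 -0.03009124  0.07254373]
[-0.08537544  0.09150434 -0.61889312]
```

View pics/g4.png

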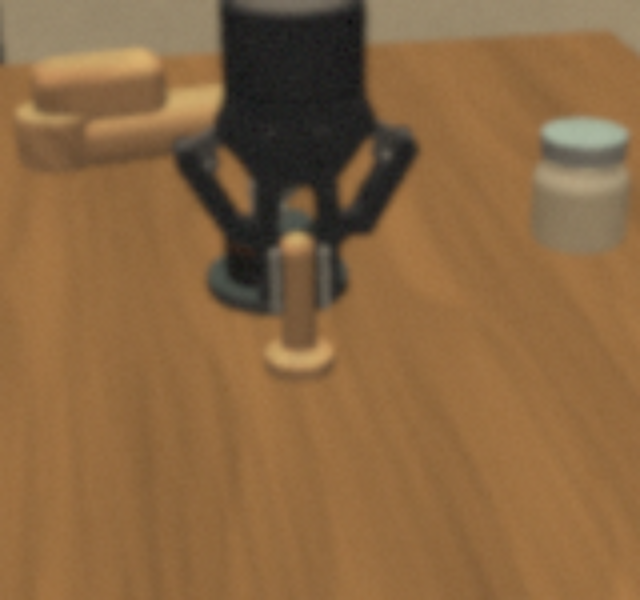

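The peg is upright in the grip at (298,300), about 2 mm above the bench and clear of the clamp behind it. I'll lower it, release and rise.

Call:
{"op": "carry_out", "data": {
  "commands": [
    [[0, 0, 0.06], [0, 0, 0], 0],
    [[0, 0, 0.02], [0, 0, 0], 0],
    [[0, 0, 0], [0, 0, 0], 0],
    [[0, 0, 0], [0, 0, 0], 0.25],
    [[0, 0, 0], [0, 0, 0], 0.45],
    [[0, 0, 0], [0, 0, 0], 0.6],
    [[0, 0, 0], [0, 0, 0], 0.6],
    [[0, 0, -0.3], [0, 0, 0], 0.6],
    [[0, 0, -0.6], [0, 0, 0], 0.6],
    [[0, 0, -0.8], [0, 0, 0], 0.6],
    [[0, 0, -1], [0, 0, 0], 0.6],
    [[0, 0, -1], [0, 0, 0], 0.6],
    [[0, 0, -0.5], [0, 0, 0], 0.6],
    [[-0.8, 0, -0.5], [0, 0, 0], 0.6],
    [[-0.8, 0, 0], [0, 0, 0], 0.6],
    [[-0.8, 0, 0], [0, 0, 0], 0.6],
    [[-0.8, 0, 0], [0, 0, 0], 0.6],
    [[-0.8, 0, 0], [0, 0, 0], 0.6],
    [[-0.8, 0, 0], [0, 0, 0], 0.6],
    [[0, 0, 0], [0, 0, 0], 0.6]
  ]
}}

```text
time_s: 20.7
ee_pos: [543.8, -20.9, 180.1]
ee_rot: [0.723, 0.69, -0.0, -0.0]
contact_force: [-0.2, 0.1, -0.3]
gripper_width: 51.3
grasp_force: 0.0
```

```bash
python3 - <<'E'
from h import *
t=robot.grab_frame("top");s=robot.grab_frame("side")
cv2.imwrite("pics/m5.png",np.hstack([cv2.resize(t[100:260,130:400],(405,240)),cv2.resize(s[120:340,150:310],(320,440))[:240]])[...,::-1])
p=cv2.fitEllipse(blobs("top",t,(190,175,230,215),(10,60,170),(30,200,255)));print(p,ray("top",p[0],10))
E
```

```text
((202.98434448242188, 190.95343017578125), (27.933067321777344, 52.17116928100586), 9.170557975769043) [554.64472513 140.93527451  10.        ]
```

View pics/m5.png

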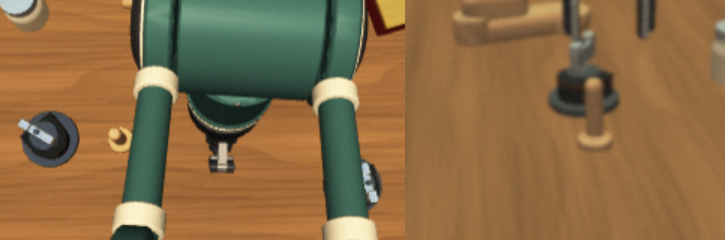

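The peg stands free and upright at (119,140) in the left crop, about 112 mm from the loose nut's axis. The gripper is clear of everything.

```bash
python3 -c "
from workcell import robot
print(robot.finish_job())"
```

```text
the job is handed in; nothing more can be done
None
```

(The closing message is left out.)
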